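# Release a trailer coupler and lift its tongue off the hitch ball

## Robot

A 6-joint arm with a two-finger parallel gripper is mounted at the origin on the work surface. World frame = base frame: x ahead of the robot, y to its left, z up, the work surface at z = 0. Lengths are in m, angles in rad, forces in N, time in s.
With the tool pointing down it reaches from about 0.3 to 0.85 m from the base axis. Payload 4.2 kg.
Tool frame: the origin (TCP) lies midway between the tips of the shut fingers; the grasp point (between the pads) lies 19 mm behind it; z points along the fingers, y is the line along which they close (so a half turn about z gives the same grasp; the last joint's range is limited). The gripper opens to 91 mm and grips with 3 to 60 N. Pads are 32 mm wide; open, the fingers measure 118 mm over their backs; the gripper's body (76 mm by 178 mm) begins 60 mm behind the grasp point.
Start: joints at [-1.192, 0.32, 1.565, -0, 1.257, -0.02], TCP at [0.223, -0.53, 0.214] pointing down, gripper open.
Joint ranges: [-3.11, 3.11], [-0.84, 2.01], [0.21, 2.61], [-1.34, 4.49], [0.05, 2.63], [-2.56, 2.56]. Speed limits (rad/s): [2.57, 2.57, 3.14, 3.14, 3.14, 3.14].

## Interface

Orientations are given as a unit quaternion [w, x, y, z].
In Python, from plant import bot gives the robot as it stands. The module is installed in compiled form; this text tells all that it offers.
- The arm moves only by the shell command python3 -m pendant FILE [FORCE], which reads ROWS from the file FILE. ROWS is a JSON list of rows, 1 to 5 of them, each an object with the fields trans (a list: dx, dy, dz in m), twist (a turn about the tool's z in rad), finger_gap (the finger opening in m); a field left out counts as zero (the opening has to be given); each row is the pose to reach, as a shift and turn from the pose commanded when the command began, along the tool's axes at that moment; what a row does not reach only later rows make up. A row lasts 1/12 s, in which the tool goes at most 0.0417 m and 0.125 rad, less where a joint would pass 70% of its speed; a pose out of reach is approached as far as the arm can. The fingers move at their own pace and stop on an object; FORCE is the grip in N (left out, the last holds). Time passes only in rows, so rows that do not move let the fingers close. It prints the time, the measured TCP pose, the force, the opening and the grip force at its end. Input that does not fit is refused with a message, and nothing moves.
- bot.sense(): the state, without advancing time (a new reading comes with each control period).
- bot.get_image(name): name is "scene" or "side" or "wrist"; returns a dict with "pixels" (480x640x3 uint8, red, green, blue), "fx", "fy", "cx", "cy" (pixels), "R" (3x3) and "t" (3): a world point X has camera coordinates R X + t. Camera axes: x right, y down, z forward; pixel columns grow to the right and rows downward; lengths in m; the calibration is good to about 2 mm. A picture is of the moment at which its call begins. There is no depth.
- bot.job_done(): hands the job in; it is judged then, once.
The state is a dict: "clock": time; "q": joint angles; "dq": joint speeds; "joint_torque": joint torques, N m; "ee_pos": TCP position; "orientation": TCP orientation; "contact_force": force on the tool from outside, world axes, zero at the start; "wrist_torque": the same for the moment, N m; "finger_gap": finger opening in m; "gripper_force": force on a finger pad.
Only numpy, scipy, OpenCV 4.12 (cv2) and the standard library are available. Lean on these libraries where they do the work, as an engineer would, in place of code of your own. Each camera call takes 0.05 s, during which the arm holds its last target. There are 200 camera calls.

## Task

The trailer tongue on the bench is latched and pinned onto the hitch ball. Pull the lock pin out of the coupler and put it in the steel parts dish, then draw the spring-loaded latch bar right across towards the grab handle and, keeping it drawn, lift the tongue straight up off the ball. Finish while still holding the tongue raised in the gripper: level, at rest, above the ball with a couple of finger widths of air between them, touching neither the ball nor the timber; leave the spare ball, the tin, the wrench and the dish where they are.

Things in the scene. Friction and masses are not known exactly. Their poses are not given: they have to be found in the camera images.
- ball_mount: Fixed steel stand: base plate 240 x 120 x 10 mm with a square receiver tube and shank, carrying a 50 mm hitch ball on a 28 mm neck. Origin on the bench right below the ball; z up, +x runs from the ball away from the receiver tube, along under the tongue. Its +x lies within 0.4 rad of the robot's +x.
- ball_center (a point): Centre of the hitch ball (radius 25 mm), 118 mm above the bench.
- tongue: Loose trailer tongue, 0.75 to 0.97 kg with latch: steel coupler on the ball (deck 64 mm wide, 30 mm above the origin), 50 mm square tube stub along +x, ending 245 mm from the origin, its underside on the timber. Origin at the socket's centre, at first the ball's centre; z up. Its latch plate lies 22 mm below the origin: it clears the ball 47 mm up. Centre of mass about 62 mm along +x.
- socket_center (a point): The tongue's origin: centre of the ball socket.
- grab_handle (a point): Centre of the fixed black grab handle on the tongue's deck: straight bar along the tongue's x, 100 mm long, 12 mm wide, 22 mm high, at (55, -16, 61) mm in the tongue's frame. The deck is 31 mm below this point. Its outer side face is at tongue y = -22 mm.
- latch_bar (a point): Centre of the metal latch bar beside the grab handle, of the same size, parallel to it: (55, 38, 61) mm in the tongue's frame when closed, (55, 16, 61) drawn. Its strap is 25 mm below. Over the outer faces of both bars: 66 mm closed, 44 mm drawn; one grasp from above takes both, squeezes and lifts. Their middle shifts from tongue y = 11 mm to 0, so the hand follows 11 mm to -y as it closes.
- latch (a joint): Latch travel in m towards the grab handle (tongue -y): 0 closed, with shoulders under the ball that keep the tongue down; 0.022 fully drawn (stop); ball free above about 0.019. A spring shuts it: 6 N closed, 14 N drawn. With the lock pin in it moves 2 mm at most.
- lock_pin: Loose steel lock pin, 68 mm long, 60 g, upright in a hole at (-37, 0) mm in the tongue's frame through latch strap and deck. Origin under its collar, 36 mm above the tongue's origin; z along the pin to the knob. Shank 8 mm thick, 26 mm long below the origin; collar 16 mm wide; round black knob 20 mm in diameter, 12 to 42 mm above the origin. Loose fit: lifts straight out in 26 mm.
- pin_knob (a point): Centre of the lock pin's knob, 27 mm above the pin's origin; the place to grip it.
- parts_dish: Loose round stainless parts dish, 148 mm in diameter at the rim, 28 mm high, floor 4 mm thick and 120 mm wide. Origin at the centre of its underside. Left or right of the ball mount (it may swap places with the tin).
- timber: Loose timber block 80 x 120 x 93 mm under the tongue's tube, 200 mm along +x from the ball. Origin at the centre of its underside.
- grease_tin: Closed metal tin, 84 mm in diameter, 75 mm high; bystander. Origin at the centre of its underside.
- spare_ball: Spare hitch ball standing on its flange, 50 mm wide, 78 mm high; bystander. Origin at the centre of its underside.
- wrench: Steel wrench 190 mm long lying on the bench; bystander. Origin on its underside near its middle, x along it.
Things that resemble listed ones, but are neither listed nor needed, are in the scene too. What is meant by the lock_pin is not blue, pink or red, and is the smaller of those in its own colour.

How it is judged:
By the outcome, as a careful person would: the job done as asked, in the order asked, and still so for the second after the job is handed in, while the arm keeps its last pose, push and grip.
It also fails if it takes over 51 s, if anything falls off the work surface, if the arm or the gripper's body presses on something with over 40 N, if the wrist force passes 120 N, or if a joint passes its speed limit or range.

## Working session

There is one attempt and no reset: what is moved stays moved. The work goes in short steps, Python scripts to look and compute and a shell command to move; the robot and the scene stay as the last step left them, time stands still between calls to the robot, and variables do not carry over. Pictures are saved under pics/ and viewed, at most 10 in all, crops included, and the job is handed in when it is done.

```bash
mkdir -p pics
cat > h.py <<'E'
import numpy as np, cv2
from plant import bot
def snap(n,f):
    im=bot.get_image(n); np.savez('pics/'+f+'.npz',**im); cv2.imwrite('pics/'+f+'.png',im['pixels'][:,:,::-1]); return im
def load(f): return dict(np.load('pics/'+f+'.npz'))
def ray(im,u,v):
    d=np.array([(u-im['cx'])/im['fx'],(v-im['cy'])/im['fy'],1.]); R=im['R']; return -R.T@im['t'], R.T@d
def plane(im,u,v,z):
    c,d=ray(im,u,v); return c+d*(z-c[2])/d[2]
def tri(*a):
    A=np.zeros((3,3)); b=np.zeros(3)
    for im,u,v in a:
        c,d=ray(im,u,v); d=d/np.linalg.norm(d); P=np.eye(3)-np.outer(d,d); A+=P; b+=P@c
    X=np.linalg.solve(A,b); return X,[proj(im,X)-[u,v] for im,u,v in a]
def proj(im,X):
    p=im['R']@np.asarray(X)+im['t']; return np.array([im['fx']*p[0]/p[2]+im['cx'],im['fy']*p[1]/p[2]+im['cy']])
E
python3 - <<'E'
from h import *
for n in('scene','side','wrist'):
    im=snap(n,n+'0'); print(n,im['fx'],(-im['R'].T@im['t']).round(3),im['R'][2].round(2))
print(bot.sense())
E
```

```text
scene 561.5681440772275 [ 1.226 -0.195  0.933] [-0.62  0.19 -0.76]
side 466.80458724104926 [0.018 0.582 0.568] [ 0.61 -0.65 -0.46]
wrist 405.24240004321337 [ 0.298 -0.499  0.383] [-0.26 -0.11 -0.96]
{'clock': 0.15, 'q': array([-1.19199753e+00,  3.20144316e-01,  1.56538325e+00, -2.31327171e-05,
        1.25745214e+00, -1.99938710e-02]), 'dq': array([-0.00045112, -0.00176139, -0.0040983 , -0.00111175, -0.0010239 ,
        0.00103091]), 'joint_torque': array([-7.44127465e-04, -4.12773800e+01, -2.32154953e+01,  7.27507216e-02,
        4.33985190e-02, -8.67034009e-05]), 'ee_pos': array([ 0.22312767, -0.52951581,  0.2133199 ]), 'orientation': array([-6.80432759e-04,  9.80185385e-01,  1.98081118e-01, -1.34578160e-04]), 'contact_force': array([-0.06870433,  0.82409765, -0.28822525]), 'wrist_torque': array([-0.0391851 ,  0.00177116, -0.00437034]), 'gripper_force': 0.0, 'finger_gap': 0.09099003893030293}
```

View pics/scene0.png

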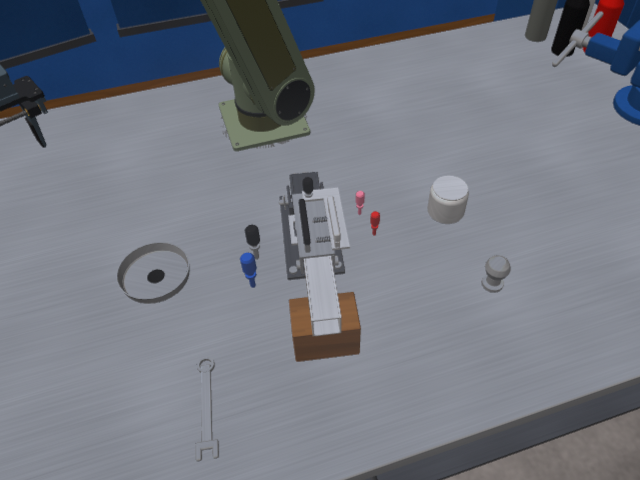

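View pics/side0.png

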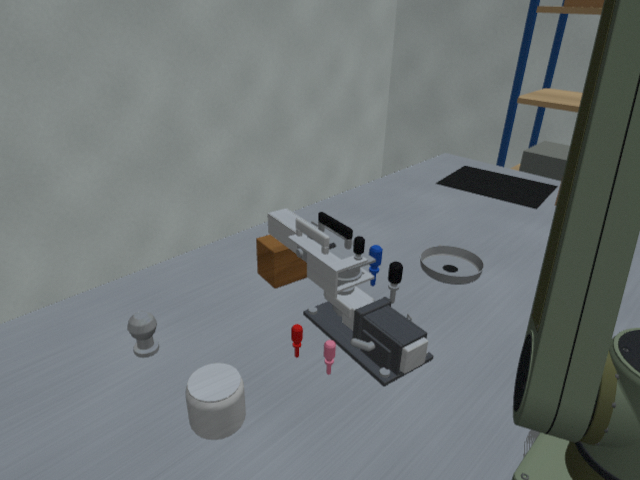

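The scene view shows the pinned knob at (308,185), a larger black decoy at (252,235), black handle (305,222), latch bar (337,222), dish (153,272) and timber (325,325). In the side view the knob is about (359,243), the decoy (396,270), the handle (335,224) and the latch bar (312,235).

Run:
```python
from h import *
S,D=load('scene0'),load('side0')
def blobs(im,x0,y0,x1,y1,th=45):
    g=im['pixels'].max(2)[y0:y1,x0:x1]; n,l,s,c=cv2.connectedComponentsWithStats((g<th).astype('uint8'))
    for i in range(1,n):
        if s[i,4]>25:
            r=cv2.minAreaRect(np.argwhere(l==i)[:,::-1].astype('float32')+[x0,y0]) if 0 else cv2.minAreaRect((np.argwhere(l==i)[:,::-1]+[x0,y0]).astype('float32'))
            print(s[i,:5]+[x0,y0,0,0,0],(c[i]+[x0,y0]).round(1),cv2.boxPoints(r).round(0).tolist())
print('S');blobs(S,235,165,350,280)
print('D');blobs(D,300,200,420,300)
print('dish');blobs(S,110,240,200,310); blobs(D,420,240,490,290)
for n,a,b in(('pin',(308,185),(359,243)),('decoy',(252,235),(396,270)),('handle',(305,222),(335,224)),('dishmark',(156,276),(451,268))):
    X,e=tri((S,*a),(D,*b)); print(n,X.round(4),np.round(e,1).tolist())
a=cv2.resize(S['pixels'][160:360,230:400],None,fx=3,fy=3,interpolation=2);b=cv2.resize(D['pixels'][190:390,250:440],None,fx=3,fy=3,interpolation=2)
cv2.imwrite('pics/c1.png',a[:,:,::-1]);cv2.imwrite('pics/c2.png',b[:,:,::-1])
```

```text
S
[304 183   9   9  43] [309. 187.] [[304.0, 186.0], [312.0, 183.0], [314.0, 189.0], [306.0, 193.0]]
D
[319 212  34  27 376] [335.2 225.4] [[315.0, 219.0], [321.0, 210.0], [355.0, 231.0], [350.0, 240.0]]
[354 237  11  18 160] [358.6 245. ] [[354.0, 237.0], [364.0, 237.0], [364.0, 254.0], [354.0, 254.0]]
[389 262  14  22 254] [395.1 272.4] [[389.0, 262.0], [402.0, 262.0], [402.0, 283.0], [389.0, 283.0]]
dish
[148 270  16  12 144] [155.6 275.6] [[148.0, 270.0], [163.0, 270.0], [163.0, 281.0], [148.0, 281.0]]
[444 265  14   7  66] [450.2 268.2] [[443.0, 270.0], [444.0, 264.0], [457.0, 267.0], [456.0, 272.0]]
pin [ 0.4661 -0.0061  0.1834] [[-0.5, -0.3], [-0.6, 0.2]]
decoy [ 0.4606 -0.1289  0.0782] [[-0.7, -0.4], [-0.7, 0.3]]
handle [ 0.5529 -0.0387  0.18  ] [[-0.8, -0.4], [-0.8, 0.3]]
dishmark [ 0.4402 -0.3379  0.0052] [[-0.6, -0.4], [-0.6, 0.3]]
```

View pics/c1.png

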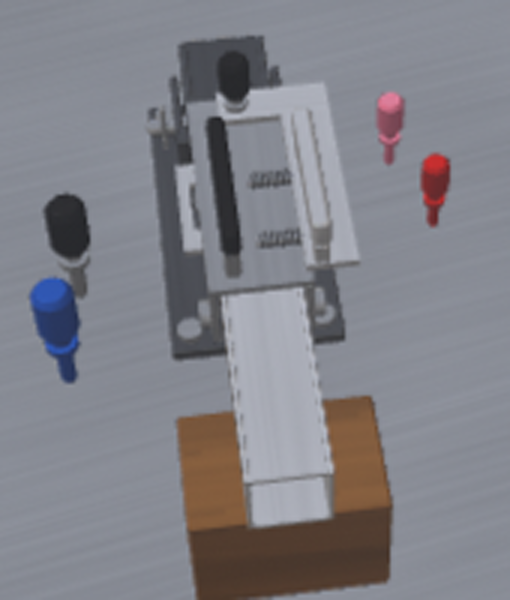

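View pics/c2.png

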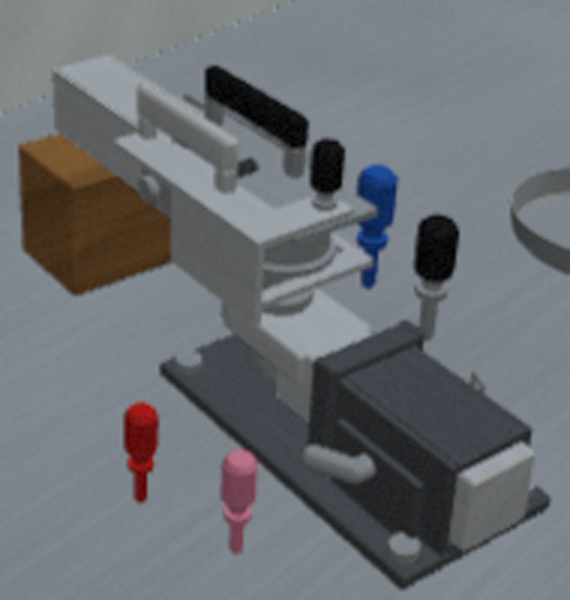

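Run:
```python
from h import *
S,D=load('scene0'),load('side0')
c1=lambda u,v:(230+u/3,160+v/3)
c2=lambda u,v:(250+u/3,190+v/3)
X,e=tri((S,*c1(234,77)),(D,*c2(327,166)));print('pin',X.round(4),np.round(e,1).tolist())
X,e=tri((S,*c1(72,225)),(D,*c2(437,247)));print('decoy',X.round(4))
ps={}
for n,a,b in(('h0',(217,120),(302,118)),('h1',(231,250),(211,70)),('l0',(302,112),(231,142)),('l1',(320,218),(140,86)),('tubeR',(332,473),(55,72)),('tubeL',(248,480),(107,57)),('deckL',(192,92),(378,208)),('deckR',(325,85),(262,238))):
    X,e=tri((S,*c1(*a)),(D,*c2(*b)));print(n,X.round(4),np.round(e,1).tolist(),'S@.19',plane(S,*c1(*a),.19)[:2].round(4),'D',plane(D,*c2(*b),.19)[:2].round(4)); ps[n]=X
for a,b in(('h0','h1'),('l0','l1')):
    d=ps[b]-ps[a];print(np.arctan2(d[1],d[0]),np.linalg.norm(d))
# dish rim: fit ellipse of inner region
for im,box in((S,(110,235,200,305)),):
    cv2.imwrite('pics/d.png',im['pixels'][box[1]:box[3],box[0]:box[2],::-1])
s=np.array([[118,272],[189,268]]);print('dish rim S',[plane(S,*p,.028).round(4) for p in s])
print('rim D',[plane(D,*p,.028).round(4) for p in ((420,259),(482,267),(452,246),(450,283))],'mark',plane(S,155.6,275.6,.004),plane(D,450.2,268.2,.004))
```

```text
pin [ 0.4647 -0.0054  0.1798] [[-0.3, -0.2], [-0.3, 0.1]]
decoy [ 0.4587 -0.125   0.075 ]
h0 [ 0.5057 -0.0292  0.1885] [[-0.7, -0.4], [-0.8, 0.3]] S@.19 [ 0.5087 -0.0286] D [ 0.5036 -0.0288]
h1 [ 0.604  -0.0506  0.1822] [[-1.1, -0.6], [-1.0, 0.4]] S@.19 [ 0.6124 -0.0507] D [ 0.592  -0.0405]
l0 [0.5159 0.0236 0.187 ] [[-0.4, -0.2], [-0.4, 0.2]] S@.19 [0.5195 0.0232] D [0.5118 0.027 ]
l1 [0.607  0.0074 0.1892] [[1.1, 0.5], [1.0, -0.3]] S@.19 [0.606  0.0058] D [0.6061 0.0111]
tubeR [ 0.7444 -0.0349  0.1403] [[-0.2, -0.1], [-0.2, 0.0]] S@.19 [ 0.7749 -0.0447] D [0.66   0.0364]
tubeL [ 0.7353 -0.0799  0.1421] [[0.2, 0.1], [0.2, -0.0]] S@.19 [ 0.7648 -0.0872] D [ 0.6547 -0.0051]
deckL [ 0.4411 -0.0285  0.1518] [[-0.1, -0.1], [-0.1, 0.1]] S@.19 [ 0.4798 -0.0365] D [0.4023 0.0272]
deckR [0.4644 0.0542 0.1543] [[-1.2, -0.6], [-1.4, 0.5]] S@.19 [0.5016 0.0444] D [0.4253 0.0969]
-0.21442432992109223 0.10084366649062096
-0.17521158990312588 0.0925539697073943
dish rim S [array([ 0.4252, -0.4059,  0.028 ]), array([ 0.4625, -0.2665,  0.028 ])]
rim D [array([ 0.4955, -0.2871,  0.028 ]), array([ 0.375 , -0.3589,  0.028 ]), array([ 0.4758, -0.4018,  0.028 ]), array([ 0.392 , -0.2437,  0.028 ])] mark [ 0.43941031 -0.33766566  0.004     ] [ 0.4417238  -0.33989878  0.004     ]
```

```bash
cat >> h.py <<'E'
def tool():
    from scipy.spatial.transform import Rotation as Ro
    s=bot.sense(); w,x,y,z=s['orientation']; return s,Ro.from_quat([x,y,z,w]).as_matrix()
def go(target,theta=None):
    s,R=tool(); d=R.T@(np.asarray(target)-s['ee_pos']); th=np.arctan2(R[1,0],R[0,0])
    print('delta',d.round(4),'turn',None if theta is None else round((th-theta+np.pi)%(2*np.pi)-np.pi,4),'t',round(s['clock'],2))
E
echo '[{"trans": [0.028,-0.0255,-0.0175],"finger_gap": 0.091},{"trans": [0.056,-0.051,-0.035],"finger_gap": 0.091},{"trans": [0.084,-0.0765,-0.0525],"finger_gap": 0.091},{"trans": [0.112,-0.102,-0.07],"finger_gap": 0.091},{"trans": [0.14,-0.1275,-0.0875],"finger_gap": 0.091}]' > mv.in && python3 -m pendant mv.in 
echo '[{"trans": [0.03,-0.0275,0],"finger_gap": 0.091},{"trans": [0.06,-0.055,0],"finger_gap": 0.091},{"trans": [0.09,-0.0825,0],"finger_gap": 0.091},{"trans": [0.12,-0.11,0],"finger_gap": 0.091},{"trans": [0.15,-0.1375,0],"finger_gap": 0.091}]' > mv.in && python3 -m pendant mv.in
echo '[{"trans": [0.028,-0.026,0],"twist": 0.12,"finger_gap": 0.07},{"trans": [0.056,-0.052,0],"twist": 0.24,"finger_gap": 0.07},{"trans": [0.084,-0.078,0],"twist": 0.36,"finger_gap": 0.07},{"trans": [0.112,-0.104,0],"twist": 0.48,"finger_gap": 0.07},{"trans": [0.1366,-0.1244,0],"twist": 0.594,"finger_gap": 0.07}]' > mv.in && python3 -m pendant mv.in
echo '[{"finger_gap": 0.07},{"finger_gap": 0.07}]' > mv.in && python3 -m pendant mv.in
python3 - <<'E'
from h import *
go([.4647,-.0054,.161],-.195)
snap('wrist','w1')
E
```

```text
clock: 0.57
ee_pos: [0.3029, -0.3564, 0.3018]
orientation: [-0.0, 0.98, 0.198, -0.0]
contact_force: [0.8, -0.6, -0.7]
finger_gap: 0.0912
gripper_force: 0.0
clock: 0.98
ee_pos: [0.3877, -0.1714, 0.3014]
orientation: [0.0, 0.98, 0.198, 0.0]
contact_force: [0.3, -0.5, 0.0]
finger_gap: 0.0909
gripper_force: 0.0
clock: 1.4
ee_pos: [0.4606, -0.0137, 0.3013]
orientation: [0.0, 0.998, -0.067, -0.0]
contact_force: [0.1, -0.5, 0.2]
finger_gap: 0.0705
gripper_force: 0.0
clock: 1.57
ee_pos: [0.4607, -0.0142, 0.3008]
orientation: [0.0, 0.998, -0.062, -0.001]
contact_force: [-0.4, 0.6, -0.2]
finger_gap: 0.0698
gripper_force: 0.0
delta [ 0.0031 -0.0093  0.1398] turn 0.0713 t 1.57
```

View pics/w1.png

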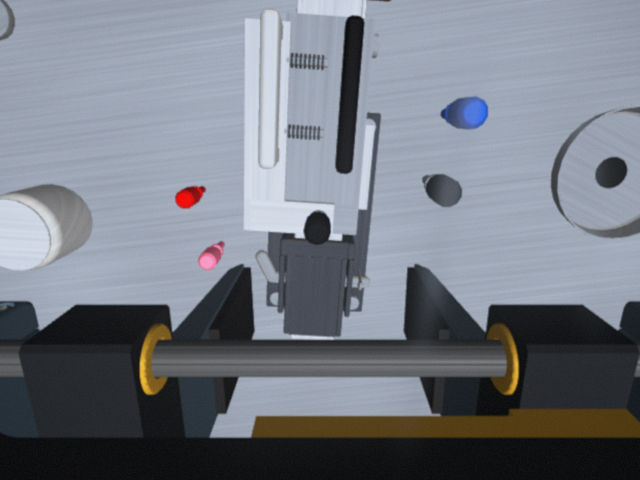

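The wrist view shows the knob at (317,228), the black handle from (354,18) to (345,172), and the latch bar from (269,12) to (268,166). The dish mark is at (611,172).

Run:
```python
from h import *
S,D,W=load('scene0'),load('side0'),load('w1')
def cen(im,x0,y0,x1,y1):
    g=im['pixels'].max(2)[y0:y1,x0:x1]<45; p=np.argwhere(g)[:,::-1]; return p.mean(0)+[x0,y0],p.min(0)+[x0,y0],p.max(0)+[x0,y0]
k=cen(W,300,208,335,246);print(k)
a=(230+234/3,160+77/3);b=(250+327/3,190+166/3)
X,e=tri((S,*a),(D,*b),(W,*k[0]));print('knob',X.round(4),np.round(e,1).tolist(),plane(W,*k[0],.181).round(4))
g=(W['pixels'].max(2)<45).astype('uint8');g[:5]=0;g[178:]=0;g[:,:325]=0;g[:,370:]=0
p=np.argwhere(g)[:,::-1].astype('float32');r=cv2.minAreaRect(p);bp=cv2.boxPoints(r);print(bp)
q=np.array([plane(W,*u,.19) for u in bp]);print(q.round(4));
for i in range(4):
    d=q[(i+1)%4]-q[i];print(np.linalg.norm(d).round(4),np.arctan2(d[1],d[0]).round(4))
for u in((260,88),(279,88),(268,12),(268,166)):print('latch',plane(W,*u,.19).round(4))
X,e=tri((S,155.6,275.6),(W,611,172));print('dish',X.round(4),e)
X,e=tri((S,155.6,275.6),(D,450.2,268.2),(W,611,172));print('dish',X.round(4))
```

```text
(array([317.12027491, 228.06701031]), array([305, 213]), array([329, 243]))
knob [ 0.4642 -0.0055  0.1798] [[-0.4, -0.3], [-0.1, 0.2], [-0.5, -0.8]] [ 0.4639 -0.0059  0.181 ]
[[333.41382  171.0345  ]
 [346.33795   15.944838]
 [363.469     17.372421]
 [350.54486  172.46208 ]]
[[ 0.5052 -0.023   0.19  ]
 [ 0.5993 -0.0426  0.19  ]
 [ 0.5972 -0.053   0.19  ]
 [ 0.5028 -0.0346  0.19  ]]
0.0961 -0.2051
0.0107 -1.7703
0.0961 2.9486
0.0118 1.3632
latch [0.5645 0.0178 0.19  ]
latch [0.5629 0.0056 0.19  ]
latch [0.6075 0.0053 0.19  ]
latch [0.5142 0.0211 0.19  ]
dish [ 0.4406 -0.3372  0.0049] [array([0.1594479, 0.10478  ]), array([0.33321075, 0.17605921])]
dish [ 0.4407 -0.3372  0.0053]
```

```bash
echo '[{"trans": [0.001,-0.004,0.02],"twist": 0.035,"finger_gap": 0.06},{"trans": [0.0025,-0.009,0.05],"twist": 0.068,"finger_gap": 0.06},{"trans": [0.0025,-0.009,0.08],"twist": 0.068,"finger_gap": 0.06},{"trans": [0.0025,-0.009,0.11],"twist": 0.068,"finger_gap": 0.06},{"trans": [0.0025,-0.009,0.125],"twist": 0.068,"finger_gap": 0.06}]' > mv.in && python3 -m pendant mv.in
echo '[{"trans": [0,0,0.007],"finger_gap": 0.06},{"trans": [0,0,0.0145],"finger_gap": 0.06},{"trans": [0,0,0.0145],"finger_gap": 0.06}]' > mv.in && python3 -m pendant mv.in
python3 - <<'E'
from h import *
go([.4641,-.0056,.161],-.192)
E
echo '[{"finger_gap": 0.03},{"finger_gap": 0.015},{"finger_gap": 0.01},{"finger_gap": 0.01},{"finger_gap": 0.01}]' > mv.in && python3 -m pendant mv.in 20
echo '[{"finger_gap": 0.01},{"finger_gap": 0.01}]' > mv.in && python3 -m pendant mv.in 20
```

```text
clock: 2.03
ee_pos: [0.4614, -0.0084, 0.1732]
orientation: [0.0, 0.995, -0.099, -0.003]
contact_force: [0.3, -0.1, -0.8]
finger_gap: 0.0601
gripper_force: 0.0
clock: 2.28
ee_pos: [0.4637, -0.0077, 0.1614]
orientation: [0.0, 0.995, -0.099, -0.001]
contact_force: [0.1, 0.6, 1.0]
finger_gap: 0.0603
gripper_force: 0.0
delta [-0.0001 -0.0022  0.0004] turn -0.0054 t 2.28
clock: 2.7
ee_pos: [0.4645, -0.0068, 0.1624]
orientation: [0.0, 0.995, -0.098, 0.001]
contact_force: [-0.3, 0.1, -0.2]
finger_gap: 0.0296
gripper_force: 0.0
clock: 2.87
ee_pos: [0.4643, -0.0068, 0.162]
orientation: [0.0, 0.995, -0.098, 0.0]
contact_force: [-1.1, -0.4, 1.1]
finger_gap: 0.0195
gripper_force: 20.0
```

```bash
echo '[{"trans": [0,0,-0.008],"finger_gap": 0.01},{"trans": [0,0,-0.016],"finger_gap": 0.01},{"trans": [0,0,-0.024],"finger_gap": 0.01},{"trans": [0,0,-0.032],"finger_gap": 0.01},{"trans": [0,0,-0.045],"finger_gap": 0.01}]' > mv.in && python3 -m pendant mv.in
echo '[{"trans": [0,0,-0.03],"finger_gap": 0.01},{"trans": [0,0,-0.06],"finger_gap": 0.01},{"trans": [0,0,-0.075],"finger_gap": 0.01},{"trans": [0,0,-0.075],"finger_gap": 0.01}]' > mv.in && python3 -m pendant mv.in
python3 - <<'E'
from h import *
go([.4407,-.3372,.285]); go([.4407,-.3372,.05])
snap('side','s2'); snap('scene','sc2')
a=load('s2')['pixels'][150:330,280:480];b=load('sc2')['pixels'][100:280,230:400]
cv2.imwrite('pics/c3.png',np.hstack([cv2.resize(a,None,fx=2,fy=2),cv2.resize(b,None,fx=2,fy=2)])[:,:,::-1])
E
```

```text
clock: 3.28
ee_pos: [0.4637, -0.0068, 0.2074]
orientation: [0.0, 0.995, -0.098, -0.001]
contact_force: [0.9, -0.2, -2.1]
finger_gap: 0.0191
gripper_force: 20.0
clock: 3.62
ee_pos: [0.4663, -0.0069, 0.2865]
orientation: [-0.0, 0.995, -0.098, 0.005]
contact_force: [0.1, -0.4, -0.4]
finger_gap: 0.0195
gripper_force: 20.0
delta [0.0393 0.3289 0.0014] turn None t 3.62
delta [0.0372 0.3293 0.2364] turn None t 3.62
```

View pics/c3.png

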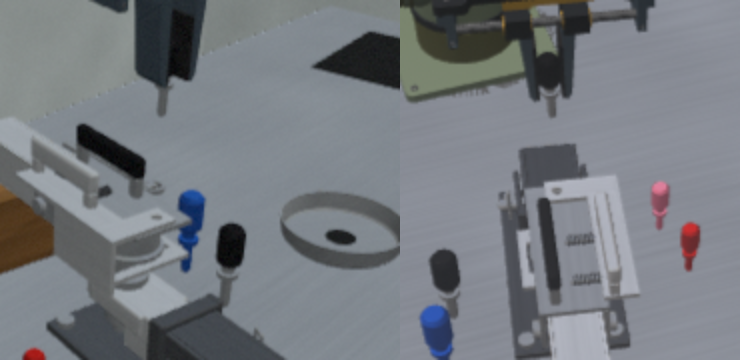

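The pin is out and upright in the gripper; the hole in the deck is empty.

```bash
echo '[{"trans": [0.003,0.03,0],"finger_gap": 0.01},{"trans": [0.008,0.07,0],"finger_gap": 0.01},{"trans": [0.013,0.11,0],"finger_gap": 0.01},{"trans": [0.018,0.15,0],"finger_gap": 0.01},{"trans": [0.0225,0.19,0],"finger_gap": 0.01}]' > mv.in && python3 -m pendant mv.in
echo '[{"trans": [0.005,0.04,0],"finger_gap": 0.01},{"trans": [0.01,0.08,0],"finger_gap": 0.01},{"trans": [0.014,0.12,0],"finger_gap": 0.01},{"trans": [0.016,0.139,0],"finger_gap": 0.01},{"trans": [0.016,0.139,0],"finger_gap": 0.01}]' > mv.in && python3 -m pendant mv.in
echo '[{"trans": [0,0,0.035],"finger_gap": 0.01},{"trans": [0,0,0.075],"finger_gap": 0.01},{"trans": [0,0,0.115],"finger_gap": 0.01},{"trans": [0,0,0.155],"finger_gap": 0.01},{"trans": [0,0,0.19],"finger_gap": 0.01}]' > mv.in && python3 -m pendant mv.in
echo '[{"trans": [0,0,0.02],"finger_gap": 0.01},{"trans": [0,0,0.04],"finger_gap": 0.01},{"trans": [0,0,0.045],"finger_gap": 0.01},{"trans": [0,0,0.045],"finger_gap": 0.01}]' > mv.in && python3 -m pendant mv.in
python3 - <<'E'
from h import *
go([.4407,-.3372,.04])
E
```

```text
clock: 4.13
ee_pos: [0.4478, -0.1988, 0.2801]
orientation: [-0.001, 0.995, -0.098, -0.002]
contact_force: [0.5, -0.2, -0.4]
finger_gap: 0.0193
gripper_force: 20.0
clock: 4.55
ee_pos: [0.4363, -0.3406, 0.2792]
orientation: [-0.0, 0.995, -0.1, -0.002]
contact_force: [0.1, -0.1, -0.6]
finger_gap: 0.0193
gripper_force: 20.0
clock: 4.97
ee_pos: [0.4361, -0.3347, 0.0885]
orientation: [-0.001, 0.995, -0.098, -0.002]
contact_force: [0.5, -0.1, -0.2]
finger_gap: 0.0194
gripper_force: 20.0
clock: 5.3
ee_pos: [0.4363, -0.335, 0.0447]
orientation: [-0.002, 0.995, -0.098, -0.002]
contact_force: [0.0, 1.6, -0.0]
finger_gap: 0.0192
gripper_force: 20.0
delta [0.0048 0.0013 0.0047] turn None t 5.3
```

```bash
echo '[{"trans": [0.004,0,0.003],"finger_gap": 0.01},{"trans": [0.004,0,0.005],"finger_gap": 0.01},{"trans": [0.004,0,0.005],"finger_gap": 0.01},{"trans": [0.004,0,0.005],"finger_gap": 0.03},{"trans": [0.004,0,0.005],"finger_gap": 0.06}]' > mv.in && python3 -m pendant mv.in
echo '[{"finger_gap": 0.06},{"finger_gap": 0.06},{"trans": [0,0,-0.03],"finger_gap": 0.06},{"trans": [0,0,-0.07],"finger_gap": 0.06},{"trans": [0,0,-0.11],"finger_gap": 0.06}]' > mv.in && python3 -m pendant mv.in
echo '[{"trans": [0,0,-0.04],"finger_gap": 0.091},{"trans": [0,0,-0.08],"finger_gap": 0.091},{"trans": [0,0,-0.11],"finger_gap": 0.091},{"trans": [0,0,-0.13],"finger_gap": 0.091},{"trans": [0,0,-0.13],"finger_gap": 0.091}]' > mv.in && python3 -m pendant mv.in
python3 - <<'E'
from h import *
W=snap('wrist','w2');S=snap('scene','s3')
# new bars top look; target: grasp 2 bars
a=S['pixels'][150:390,100:400]; cv2.imwrite('pics/c4.png',np.hstack([cv2.resize(a,(500,400)),cv2.resize(W['pixels'],(300,400))])[:,:,::-1])
E
```

```text
clock: 5.72
ee_pos: [0.4421, -0.3381, 0.0427]
orientation: [0.0, 0.995, -0.098, 0.001]
contact_force: [0.4, 0.1, 0.9]
finger_gap: 0.0293
gripper_force: 0.0
clock: 6.13
ee_pos: [0.4409, -0.3372, 0.1524]
orientation: [-0.001, 0.995, -0.098, -0.001]
contact_force: [0.6, -1.0, -0.8]
finger_gap: 0.0596
gripper_force: 0.0
clock: 6.55
ee_pos: [0.4434, -0.3392, 0.2875]
orientation: [0.003, 0.995, -0.098, 0.005]
contact_force: [0.9, -0.0, 1.6]
finger_gap: 0.0895
gripper_force: 0.0
```

View pics/c4.png

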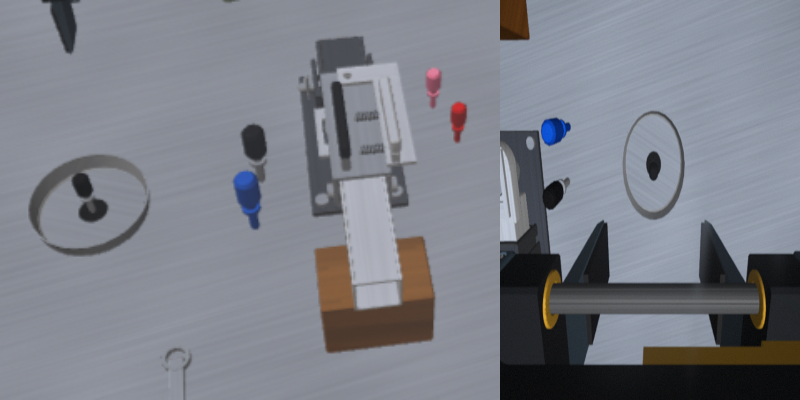

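The pin stands in the middle of the dish, and everything else is undisturbed. Next, the bars.

Run:
```python
from h import *
go([.5634,-.0137,.285],-.192)
```

```text
delta [ 0.0562 -0.3417 -0.0028] turn -0.0045 t 6.65
```

```bash
echo '[{"trans": [0.005,-0.03,0],"finger_gap": 0.091},{"trans": [0.012,-0.07,0],"finger_gap": 0.091},{"trans": [0.018,-0.11,0],"finger_gap": 0.091},{"trans": [0.024,-0.15,0],"finger_gap": 0.091},{"trans": [0.03,-0.19,0],"finger_gap": 0.091}]' > mv.in && python3 -m pendant mv.in
echo '[{"trans": [0.007,-0.04,0],"finger_gap": 0.091},{"trans": [0.013,-0.08,0],"finger_gap": 0.091},{"trans": [0.02,-0.12,0],"finger_gap": 0.091},{"trans": [0.026,-0.15,0],"finger_gap": 0.091},{"trans": [0.026,-0.15,0],"finger_gap": 0.091}]' > mv.in && python3 -m pendant mv.in
echo '[{"finger_gap": 0.091},{"finger_gap": 0.091}]' > mv.in && python3 -m pendant mv.in
python3 - <<'E'
from h import *
go([.5634,-.0137,.161],-.192)
W=snap('wrist','w3');cv2.imwrite('pics/w3.png',W['pixels'][:,:,::-1])
E
```

```text
clock: 7.07
ee_pos: [0.5074, -0.1554, 0.2797]
orientation: [-0.0, 0.995, -0.098, -0.002]
contact_force: [-0.1, -0.5, -0.9]
finger_gap: 0.0911
gripper_force: 0.0
clock: 7.48
ee_pos: [0.5637, -0.0101, 0.2792]
orientation: [-0.001, 0.995, -0.095, -0.002]
contact_force: [0.5, 0.5, -0.1]
finger_gap: 0.0906
gripper_force: 0.0
clock: 7.65
ee_pos: [0.5621, -0.0156, 0.2802]
orientation: [0.0, 0.995, -0.098, -0.002]
contact_force: [-0.4, 0.2, 0.6]
finger_gap: 0.0909
gripper_force: 0.0
delta [ 0.0013 -0.0023  0.1192] turn -0.0041 t 7.65
```

View pics/w3.png

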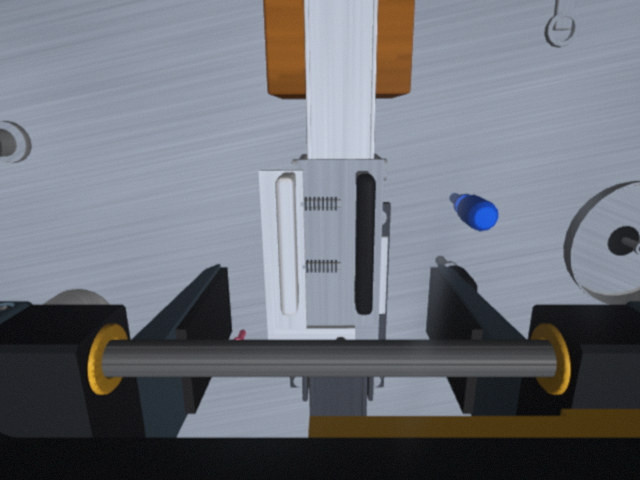

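The bars run vertical in the view, latch bar at column 288 and handle at 365, centred between the fingers (columns 228 and 428).

```bash
echo '[{"trans": [0.0013,-0.0015,0.03],"finger_gap": 0.091},{"trans": [0.0013,-0.0015,0.06],"finger_gap": 0.091},{"trans": [0.0013,-0.0015,0.085],"finger_gap": 0.091},{"trans": [0.0013,-0.0015,0.1],"finger_gap": 0.091},{"trans": [0.0013,-0.0015,0.11],"finger_gap": 0.091}]' > mv.in && python3 -m pendant mv.in
echo '[{"trans": [0,0,0.004],"finger_gap": 0.091},{"trans": [0,0,0.0085],"finger_gap": 0.091},{"trans": [0,0,0.0085],"finger_gap": 0.091}]' > mv.in && python3 -m pendant mv.in
python3 - <<'E'
from h import *
go([.5634,-.0137,.161],-.192)
E
echo '[{"finger_gap": 0.08},{"finger_gap": 0.072},{"finger_gap": 0.068},{"finger_gap": 0.068}]' > mv.in && python3 -m pendant mv.in 40
python3 - <<'E'
from h import *
s,R=tool();print((R.T@s['contact_force']).round(1))
E
```

```text
clock: 8.12
ee_pos: [0.5627, -0.0156, 0.1695]
orientation: [0.0, 0.995, -0.099, -0.002]
contact_force: [-0.3, -0.1, 0.3]
finger_gap: 0.0912
gripper_force: 0.0
clock: 8.37
ee_pos: [0.5646, -0.0146, 0.1634]
orientation: [0.0, 0.995, -0.098, 0.0]
contact_force: [0.1, 0.4, 1.9]
finger_gap: 0.0909
gripper_force: 0.0
delta [-0.0013 -0.0007  0.0024] turn -0.0052 t 8.37
clock: 8.7
ee_pos: [0.5648, -0.014, 0.164]
orientation: [0.0, 0.995, -0.098, 0.001]
contact_force: [-0.3, -0.9, 0.6]
finger_gap: 0.0688
gripper_force: 0.0
[-0.1  1.  -0.6]
```

```bash
echo '[{"trans": [0,0,0.0015],"finger_gap": 0.066},{"trans": [0,0.0015,0.0015],"finger_gap": 0.063},{"trans": [0,0.003,0.0015],"finger_gap": 0.06},{"trans": [0,0.0045,0.0015],"finger_gap": 0.057},{"trans": [0,0.0055,0.0015],"finger_gap": 0.055}]' > mv.in && python3 -m pendant mv.in 40
python3 - <<'E'
from h import *
s,R=tool();print((R.T@s['contact_force']).round(1),s['finger_gap'])
E
```

```text
clock: 9.12
ee_pos: [0.5638, -0.0194, 0.1622]
orientation: [-0.0, 0.995, -0.098, 0.001]
contact_force: [1.1, 1.3, 3.3]
finger_gap: 0.0555
gripper_force: 8.6
[ 0.9 -1.5 -3.3] 0.055516311507761186
```

Half drawn with hardly any side force, so I continue.

```bash
echo '[{"trans": [0,0.0015,0],"finger_gap": 0.052},{"trans": [0,0.003,0],"finger_gap": 0.049},{"trans": [0,0.0045,0],"finger_gap": 0.046},{"trans": [0,0.0055,0],"finger_gap": 0.043},{"trans": [0,0.0055,0],"finger_gap": 0.038}]' > mv.in && python3 -m pendant mv.in 50
echo '[{"finger_gap": 0.03},{"finger_gap": 0.03},{"finger_gap": 0.03}]' > mv.in && python3 -m pendant mv.in 50
python3 - <<'E'
from h import *
s,R=tool();print((R.T@s['contact_force']).round(1),s['finger_gap'],s['wrist_torque'].round(2))
E
```

```text
clock: 9.53
ee_pos: [0.5627, -0.0251, 0.1622]
orientation: [0.0, 0.995, -0.098, 0.001]
contact_force: [1.2, 1.3, 4.3]
finger_gap: 0.0435
gripper_force: 49.9
clock: 9.78
ee_pos: [0.5627, -0.0251, 0.1622]
orientation: [0.0, 0.995, -0.098, 0.001]
contact_force: [1.1, 0.4, 5.4]
finger_gap: 0.043
gripper_force: 49.9
[ 1.  -0.6 -5.4] 0.042992672414987 [ 0.31 -0.15  0.24]
```

```bash
echo '[{"trans": [0,0,-0.003],"finger_gap": 0.03},{"trans": [0,0,-0.007],"finger_gap": 0.03},{"trans": [0,0,-0.012],"finger_gap": 0.03},{"trans": [0,0,-0.018],"finger_gap": 0.03},{"trans": [0,0,-0.024],"finger_gap": 0.03}]' > mv.in && python3 -m pendant mv.in 55
python3 - <<'E'
from h import *
s,R=tool();print((R.T@s['contact_force']).round(1),s['finger_gap'],s['wrist_torque'].round(2))
E
```

```text
clock: 10.2
ee_pos: [0.5612, -0.0249, 0.1852]
orientation: [0.0, 0.995, -0.098, -0.002]
contact_force: [0.1, 0.6, -8.2]
finger_gap: 0.0435
gripper_force: 54.9
[ 0.  -0.7  8.2] 0.04351504469858694 [ 0.02  0.04 -0.05]
```

Load is about 8.2 N, which is the tongue's weight, and the torques are near zero, so it is free of the ball.

```bash
echo '[{"trans": [0,0,-0.008],"finger_gap": 0.03},{"trans": [0,0,-0.018],"finger_gap": 0.03},{"trans": [0,0,-0.028],"finger_gap": 0.03},{"trans": [0,0,-0.038],"finger_gap": 0.03},{"trans": [0,0,-0.046],"finger_gap": 0.03}]' > mv.in && python3 -m pendant mv.in 55
echo '[{"trans": [0,0,-0.006],"finger_gap": 0.03},{"trans": [0,0,-0.01],"finger_gap": 0.03},{"trans": [0,0,-0.012],"finger_gap": 0.03},{"trans": [0,0,-0.012],"finger_gap": 0.03},{"trans": [0,0,-0.012],"finger_gap": 0.03}]' > mv.in && python3 -m pendant mv.in 55
echo '[{"finger_gap": 0.03},{"finger_gap": 0.03},{"finger_gap": 0.03},{"finger_gap": 0.03},{"finger_gap": 0.03}]' > mv.in && python3 -m pendant mv.in 55
python3 - <<'E'
from h import *
s,R=tool();print((R.T@s['contact_force']).round(1),s['finger_gap'],s['wrist_torque'].round(2),abs(s['dq']).max())
a=snap('side','s4')['pixels'];b=snap('scene','sc4')['pixels']
cv2.imwrite('pics/c5.png',np.hstack([cv2.resize(a[140:400,220:490],(400,385)),cv2.resize(b[120:380,100:400],(400,385))])[:,:,::-1])
E
```

```text
clock: 10.62
ee_pos: [0.5627, -0.0249, 0.2336]
orientation: [0.0, 0.995, -0.098, 0.001]
contact_force: [0.0, -0.4, -8.2]
finger_gap: 0.0434
gripper_force: 54.9
clock: 11.03
ee_pos: [0.5621, -0.0248, 0.2435]
orientation: [0.0, 0.995, -0.098, -0.0]
contact_force: [-0.1, 0.6, -9.1]
finger_gap: 0.0435
gripper_force: 54.9
clock: 11.45
ee_pos: [0.5623, -0.0249, 0.2437]
orientation: [0.0, 0.995, -0.098, -0.0]
contact_force: [0.2, 0.3, -7.7]
finger_gap: 0.0432
gripper_force: 54.9
[ 0.2 -0.4  7.7] 0.04324480741807698 [-0.02  0.02  0.01] 0.0025788903008756047
```

View pics/c5.png

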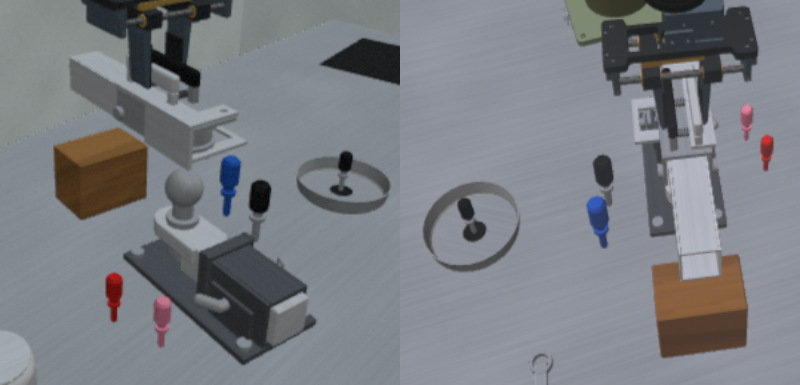

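The tongue is raised level above the exposed ball, clear of the timber. The pin stands in the dish, and nothing else has moved.

```bash
python3 -c "
from plant import bot
print(bot.job_done())"
```

```text
the job is handed in; nothing more can be done
None
```

I handed in the job with the lock pin standing in the steel parts dish, the latch fully drawn, and the tongue held level and still about 35 mm clear above the ball and off the timber, at about 11.5 s on the robot's clock; the hand-in printed no verdict.

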